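# Close the filter bay of the air-sampling pump

### The job

Close the filter bay of the air-sampling pump: pick up the blue vent cover by its fin, hook its front lip nose-down into the slot under the blue bridge, push it gently home, then pivot the rear down and press until the orange catch snaps over it and the cover lies flush. Feel for the slot's back wall and do not force the plastic, then let go; leave the other things on the bench as they are.

Things in the scene. Friction and masses are not known exactly. Their poses are not given: they have to be found in the camera images.
- unit: Air-sampling pump, a fixed white casing 220 (x) x 126 (y) x 40 mm; origin at the centre of its underside on the bench, z up, slot end (-x) roughly away from the robot, switch and knob (+x) toward it. A grey bay frame with a seat for the cover lies on its top; it FLOATS: as found it stands up to 13 mm either way along x from its nominal place, not measured. Friction holds it there up to 90 N.
- bay (a point): Point fixed on the casing, axes as the unit's (unit x 0, y 0, z = 52 mm): nominal place of the seated cover's origin, on the seat: two side ledges 24 to 40 mm off the centre line. Between them the bay is open 10 mm down to a paper filter. Side rails 3 mm high leave the cover 2.7 mm of room either side. Slot, bridge and catch shift together with the bay's float; the seat's level does not.
- slot (a point): Point fixed on the casing (unit x = -70, y 0, z = 52 mm): nominal foot of the slot's back wall at the seat's level, which the tip of the seated cover's lip touches. The blue bridge over the slot reaches from there 7 mm rearward (+x); its underside is 4.5 mm and its top 9 mm above the seat. The slot is open below for the lip to dip. All of it shifts with the float.
- catch_place (a point): Point fixed on the casing (unit x = 57, y 0, z = 57 mm): nominal place of the tip of the orange catch's nose, 3 mm over the seated cover's rear edge and 1 mm above its top. From 58.5 mm a 60 degree ramp on the front rises to x = 62, z = 67. The seated cover can slide 2 mm rearward at most; one that stands 3 mm or more too far back lands on the catch's flat top and cannot snap.
- cover: Blue vent cover, 0.08 kg, flat on the bench, fin up: plate 120 (x) x 64 (y) x 4 mm; origin mid underside, z up, -x toward the lip, away from the robot. Grip fin in the middle, along x: 46 long, 10 wide (y), top at z = 32 mm. White press mark on top at x = +42. Seats with its axes as the unit's; the lip goes in with the cover about 16 degrees nose-down, front edge level with the seat.
- cover_lip (a point): Point on the cover at the middle of the tip of the front lip, on its underside (cover x = -70, z = 0 mm). The lip is a tab 40 mm wide and 3 mm thick, level with the plate's underside, that stands 10 mm out of the plate's front edge (x = -60).
- cover_rear (a point): Point on the cover at the middle of its rear edge, on the underside (cover x = +60, z = 0 mm).
- catch (a joint): Orange catch, m: 0 = sprung forward (as found, and again once it has snapped over the cover), up to 0.007 = pushed back. Its spring pushes with 1.2 N at 0 and 0.3 N more per mm; the cover's rear edge pushes it back about 3 mm on the way down, which takes some 4 to 12 N on the press mark.
- timer: White bench timer with a red button, 62x68x21 mm; origin at the centre of its underside. Bystander.
- ferrule_jar: White jar with a yellow lid, 52 mm across, 46 mm high; origin at the centre of its underside. Bystander.
- stapler: Blue stapler, 34x128x52 mm, origin at the centre of its underside. Bystander.
There are look-alikes about, which are no part of the job. What is shaped like the cover but green is not meant.

How it is judged (in metres and radians):
On the way:
1. the cover's lip is nose-down at the slot, its tip below the seat's level, while the rear edge is still raised more than 10 mm over the seat (x of cover_lip in the frame of unit between -0.088 and -0.052 m and z of cover_lip in the frame of unit between 0.04 and 0.052 m and z of cover_rear in the frame of unit above 0.062 m), for 0.1 s.
At the end, for the whole second after the job is handed in: Cover flush in the bay: lip tip and rear edge within 2 mm above (3 below) the seat's level, lip tip 54 to 86 mm in front of the unit's centre and within 5 mm of its centre line, the orange catch back within 1.5 mm of its rest, the cover at rest (x of cover_lip in the frame of unit between -0.086 and -0.054 m and y of cover_lip in the frame of unit between -0.005 and 0.005 m and z of cover_lip in the frame of unit between 0.049 and 0.054 m and z of cover_rear in the frame of unit between 0.049 and 0.054 m and value of joint catch below 0.0015 m and linear speed of cover below 0.01 m/s); the robot touches nothing.
It fails at once if the cover is forced against the pump with more than 25 N while its rear edge is still more than 13 mm above the seat (contact force between cover and unit above 25 N and z of cover_rear in the frame of unit above 0.065 m).
It fails at once if the cover is forced against the pump with more than 40 N at any time (contact force between cover and unit above 40 N).
It fails at once if the robot strikes the pump with more than 25 N (contact force between any of the fingers, the arm and unit above 25 N).
It fails at once if a bystander is moved by more than 20 mm (distance of any of timer, ferrule_jar, stapler from where it was at the start of the episode above 0.02 m).
It also fails if it takes over 58 s, if anything falls off the work surface, if the arm or the gripper's body presses on something with over 40 N, if the wrist force passes 120 N, or if a joint passes its speed limit or range.

### The arm

A 6-joint arm with a two-finger parallel gripper is mounted at the origin on a cart in front of the work surface, level with it; the furniture and walls round the work are solid. World frame = base frame: x ahead of the robot, y to its left, z up, the work surface at z = 0. Lengths are in m, angles in degrees, forces in N, time in s.
With the tool pointing down it reaches from about 0.25 to 0.725 m from the base axis. Payload 9.7 kg.
Tool frame: the origin (TCP) lies at the very end of the fingers, on their centre line; the grasp point (between the pads) lies 19 mm behind it; z points along the fingers, y is the line along which they close (so a half turn about z gives the same grasp; the last joint's range is limited). The gripper opens to 85 mm and grips with 20 to 120 N. Pads are 22 mm wide; open, the fingers measure 114 mm over their backs; the gripper's body (76 mm by 85 mm) begins 54 mm behind the grasp point. The pads swing forward as they close: fully open they stand 13 mm farther back than shut.
Start: joints at [-66.406, 4.979, 10.078, 95.1, 0, 90], TCP at [0.22, -0.504, 0.231] pointing down, gripper open.
Joint ranges: [-179.16, 179.16], [-48.56, 103.87], [-65.8, 70.77], [-126.05, 130.52], [-82.76, 87.17], [-180, 180]. Speed limits (degrees/s): [127.2, 127.2, 147.25, 180, 180, 180].

### API

Orientations are given as [roll, pitch, yaw] about the fixed x, y, z axes, in that order (R = Rz(yaw) Ry(pitch) Rx(roll)).
In Python, from workcell import bot, viewer, finder gives the robot as it stands. The module is installed in compiled form; this text tells all that it offers.
- The arm moves only by the shell command python3 -m inch 'ROWS' [FORCE]. ROWS is JSON, a list that holds one entry, the list of rows, each a list of 7 numbers: the opening in per cent of the stroke, from 0 (shut) to 100 (fully open), then the shift along the tool's x, y, z in mm, then the turn, a rotation vector about the tool's x, y, z in degrees. In form: [[[grip, tx, ty, tz, ax, ay, az], ...]]. A call has 1 to 8 rows; each row shifts and turns the commanded pose from where the row before left it, along the tool's axes as they then stand; what a row does not reach is not made up. A row lasts 1/8 s, in which the tool goes at most 62.5 mm and 10.7 degrees, less where a joint would pass 70% of its speed; a pose out of reach is approached as far as the arm can. A call with a gripper value outside its range is refused whole. The fingers move at their own pace and stop on an object; FORCE is the grip in N (left out, the last holds). Time passes only in rows, so rows that do not move let the fingers close. It gives the time, the measured TCP pose, the force, the opening and the grip force at its end, in the units of the state.
- bot.get_obs(): the state, without advancing time (a new reading comes with each control period).
- viewer.camera(name): name is "scene" or "top" or "wrist"; returns a dict with "pixels" (400x640x3 uint8, red, green, blue), "vfov" (degrees; the focal length in pixels is half the picture's height over the tangent of half this angle, whatever the lens; pixels are square), "cx", "cy" (the principal point, pixels), "R" (3x3) and "t" (3): a world point X has camera coordinates R X + t. Camera axes: x right, y down, z forward; pixel columns grow to the right and rows downward; lengths in m; the calibration is good to about 2 mm. The wrist camera is an equidistant fisheye: a pixel r from the principal point sees the ray r / f radians off the axis. A picture is of the moment at which its call begins. There is no depth.
- bot.job_done(): hands the job in; it is judged then, once.
Trained networks look in the newest picture that a camera, given by its name, has taken for a name from the list of things; names that differ only in an ending like _2 or _b are one class to them, and where a whole thing is asked for, a point or a joint stands for the part that bears it (a point fixed in the world has none). Each returns a list of dicts, best first, with "conf" (0 to 1); they miss things now and then, are a little off and sometimes report something else, mostly with a low value. They report only what shows in the picture. A call takes as long as a camera call. They do not tell look-alikes from the thing itself.
- finder.outline_of(camera, thing): "pixels" (400x640 bool, what is visible of it) and "extent" ([centre column, centre row, width, height] in pixels, round what is visible of it).
- finder.mark_of(camera, thing): "position" ([column, row] in pixels: a listed point, or the origin of a listed thing).
The state is a dict: "time": time; "q": joint angles; "qd": joint speeds; "joint_efforts": joint torques, N m; "ee_pos": TCP position; "tcp_rot": TCP orientation; "wrist_force": force on the tool from outside, world axes, zero at the start; "torque": the same for the moment, N m; "opening": finger opening in m; "grasp_force": force on a finger pad.
Only numpy, scipy, OpenCV 4.12 (cv2) and the standard library are available. Lean on these libraries where they do the work, as an engineer would, in place of code of your own. Each camera call takes 0.05 s, during which the arm holds its last target. There are 200 camera calls.

## Working session

There is one attempt and no reset: what is moved stays moved. The work goes in short steps, Python scripts to look and compute and a shell command to move; the robot and the scene stay as the last step left them, time stands still between calls to the robot, and variables do not carry over. Pictures are saved under pics/ and viewed, at most 10 in all, crops included, and the job is handed in when it is done.

```bash
mkdir -p pics; cat > h.py <<'E'
import numpy as np,cv2
from workcell import bot,viewer,finder
def f_of(c): return 200/np.tan(np.radians(c['vfov'])/2)
def ray(c,uv):
    R=np.array(c['R']);t=np.array(c['t']);d=(np.array(uv,float)-[c['cx'],c['cy']])/f_of(c)
    if c.get('name')=='wrist':
        r=np.linalg.norm(d); v=np.array([d[0]/r*np.sin(r),d[1]/r*np.sin(r),np.cos(r)]) if r>0 else np.array([0,0,1.])
    else: v=np.array([d[0],d[1],1.])
    return -R.T@t, R.T@v
def onz(c,uv,z):
    o,d=ray(c,uv); return o+d*(z-o[2])/d[2]
def proj(c,X):
    p=np.array(c['R'])@X+np.array(c['t']); return np.array([c['cx'],c['cy']])+f_of(c)*p[:2]/p[2]
def cam(n,save=None):
    c=viewer.camera(n);c['name']=n
    if save: cv2.imwrite('pics/'+save,c['pixels'][:,:,::-1])
    return c
E
python3 - <<'E'
from h import *
for n in ['top','scene']:
    c=cam(n,n+'0.png'); print(n,c['vfov'],-np.array(c['R']).T@c['t'])
    for k,z in [('unit',0),('bay',.052),('slot',.052),('catch_place',.057),('cover',0),('cover_lip',0),('cover_rear',0),('timer',0),('ferrule_jar',0),('stapler',0)]:
        for m in finder.mark_of(n,k)[:3]: print(k,round(m['conf'],2),np.round(m['position'],1),np.round(onz(c,m['position'],z),4))
print(bot.get_obs())
E
```

```text
top 42.38412021228738 [0.22040381 0.02018426 1.65964751]
unit 0.81 [366.5 193.6] [ 0.5839 -0.1482  0.    ]
bay 0.67 [369.9 191.9] [ 0.5779 -0.154   0.052 ]
slot 0.81 [375.9 171.7] [ 0.6442 -0.1759  0.052 ]
catch_place 0.86 [365.2 205.7] [ 0.5323 -0.1368  0.057 ]
cover 0.96 [232.6 254.3] [0.3919 0.2896 0.    ]
cover 0.95 [183.8 152.3] [0.7363 0.4583 0.    ]
cover 0.81 [228.5 184.3] [0.6235 0.3068 0.    ]
cover_lip 0.8 [167.1 170.7] [0.6736 0.5115 0.    ]
cover_lip 0.75 [267.2 191.2] [0.5978 0.1789 0.    ]
cover_lip 0.65 [327.4 244.3] [ 0.4186 -0.0157  0.    ]
cover_rear 0.98 [195.9 144.7] [0.7622 0.4186 0.    ]
cover_rear 0.96 [280.6 227.7] [0.4755 0.1352 0.    ]
cover_rear 0.8 [230.1 201.7] [0.5647 0.3006 0.    ]
timer 0.56 [199.3 224.7] [0.4901 0.3994 0.    ]
ferrule_jar 0.46 [319.3 162.9] [0.6916 0.0054 0.    ]
stapler 0.65 [455.7 209.9] [ 0.5241 -0.4384  0.    ]
scene 54.518308887990486 [0.14924764 0.74052655 0.96772522]
unit 0.67 [335.8 173.8] [ 0.5859 -0.1579  0.    ]
bay 0.71 [335.9 165.8] [ 0.5796 -0.1453  0.052 ]
bay 0.49 [287.9 240. ] [0.5646 0.2003 0.052 ]
slot 0.63 [322.4 
[... 836 characters left out ...]
 [ 0.511  -0.4128  0.    ]
{'time': 1.1, 'q': array([-6.64043222e+01,  4.97994517e+00,  1.00756555e+01,  9.50990870e+01,
       -4.97642808e-04,  8.99999698e+01]), 'qd': array([ 0.02691396,  0.04420799,  0.0353806 ,  0.0096542 ,  0.00445143,
       -0.09628834]), 'joint_efforts': array([ 1.88125203e-03, -5.20113266e+01,  4.64860511e+01,  1.87569662e-03,
        1.66768086e-04,  4.23761250e-06]), 'ee_pos': array([ 0.22014588, -0.50400382,  0.23125118]), 'tcp_rot': array([-1.79996623e+02,  4.97641026e-04,  2.35957081e+01]), 'wrist_force': array([-0.12837386, -0.10491827, -0.21091811]), 'torque': array([-0.03147104, -0.00645593,  0.02055433]), 'grasp_force': 0.0, 'opening': 0.08547390624477764}
```

```bash
ls
```

```text
h.py
pics
```

```bash
python3 - <<'E'
import cv2
a=cv2.imread('pics/top0.png')[110:310,140:500]; cv2.imwrite('pics/topc.png',cv2.resize(a,None,fx=2.2,fy=2.2,interpolation=cv2.INTER_CUBIC))
a=cv2.imread('pics/scene0.png')[100:360,140:480]; cv2.imwrite('pics/scenec.png',cv2.resize(a,None,fx=2.3,fy=2.3,interpolation=cv2.INTER_CUBIC))
E
```

```text
(no output)
```

View pics/topc.png

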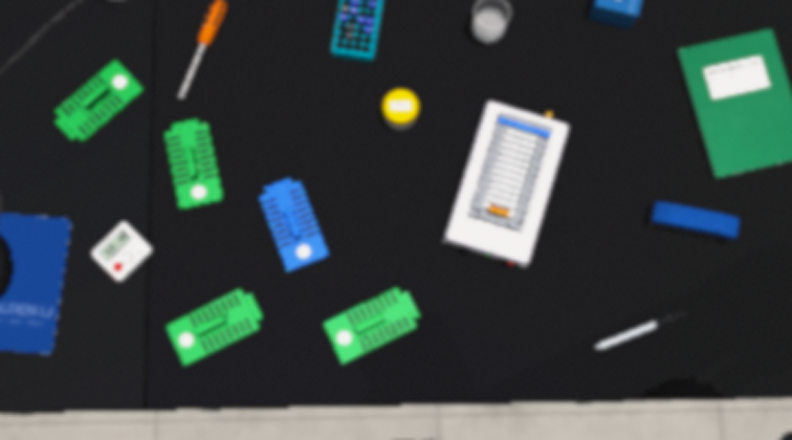

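View pics/scenec.png

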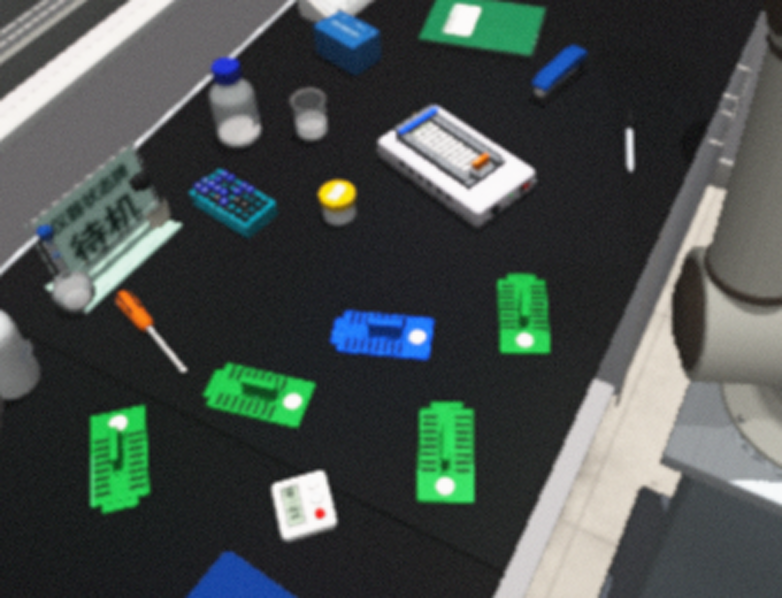

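The blue cover (top px 273,212; crop 293,225) is the only blue cover-shaped part. The look-alikes are green, at top px (184,152), (228,184), (236,259) and (309,258). In the crop, the pump is at (507,183), its blue bridge at the far end and its orange catch at the near end. I'll move over the pump first, to measure it with the wrist camera.

```bash
python3 -m inch '[[[100,51,-23,-12,0,0,0],[100,51,-23,-12,0,0,0],[100,51,-23,-12,0,0,0],[100,51,-23,-12,0,0,0],[100,51,-23,-12,0,0,0],[100,51,-23,-12,0,0,0],[100,51,-23,-12,0,0,0],[100,51,-23,-12,0,0,0]]]' 40; python3 -m inch '[[[100,0,0,0,0,0,10.6],[100,0,0,0,0,0,10.6],[100,0,0,0,0,0,10.6],[100,0,0,0,0,0,10.6],[100,0,0,0,0,0,0]]]'
python3 - <<'E'
from h import *
c=cam('wrist','w1.png')
o=bot.get_obs();print(o['ee_pos'],o['tcp_rot'],o['time'])
from scipy.spatial.transform import Rotation as Ro
T=Ro.from_euler('xyz',o['tcp_rot'],degrees=True).as_matrix()
C=-np.array(c['R']).T@c['t'];print('cam in tool',T.T@(C-o['ee_pos']),'axis',T.T@np.array(c['R'])[2],c['vfov'])
for k,z in [('bay',.052),('slot',.052),('catch_place',.057),('unit',0)]:
    for m in finder.mark_of('wrist',k)[:2]: print(k,round(m['conf'],2),np.round(m['position'],1),np.round(onz(c,m['position'],z),4))
E
```

```text
time: 2.1
ee_pos: [0.5214, -0.1705, 0.3278]
tcp_rot: [180.0, -0.0, 23.6]
wrist_force: [0.4, -0.7, 0.6]
opening: 0.0855
grasp_force: 0.0
time: 2.72
ee_pos: [0.5195, -0.1747, 0.3273]
tcp_rot: [-179.9, -0.0, -18.5]
wrist_force: [0.1, -0.3, -0.3]
opening: 0.0855
grasp_force: 0.0
[ 0.51955446 -0.17460455  0.32731064] [-1.79887190e+02 -2.83190830e-03 -1.86301994e+01] 2.775
cam in tool [ 0.07460392  0.00046674 -0.14235503] axis [-2.95500840e-01 -1.22318876e-04  9.55342472e-01] 65.70646984690485
bay 0.62 [292.7 126.3] [ 0.5772 -0.1576  0.052 ]
slot 0.84 [291.3  72.2] [ 0.6472 -0.1796  0.052 ]
slot 0.17 [293.5 119.6] [ 0.5854 -0.1616  0.052 ]
catch_place 0.74 [292.3 168.1] [ 0.5239 -0.1387  0.057 ]
unit 0.89 [293.9 123.9] [ 0.5784 -0.1553  0.    ]
```

View pics/w1.png

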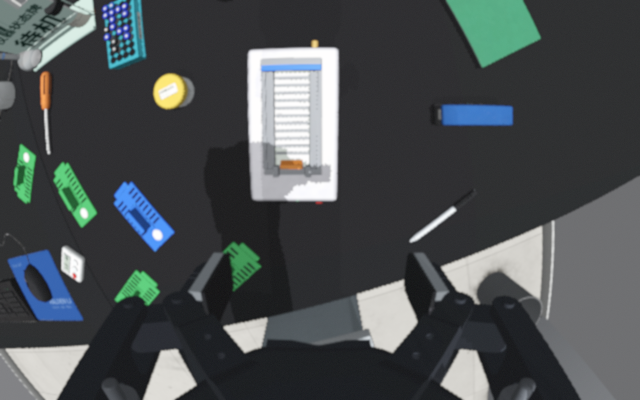

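Wrist view: the pump is upright at px (293,124), with its blue bridge at (292,67) and its orange catch at (291,165). The blue cover is at (145,214) and the stapler at (475,115). The next step is to fit the casing rectangle and the bridge.

```bash
cat > m.py <<'E'
from h import *
def un(c,mask,z):
    cs,_=cv2.findContours(mask.astype(np.uint8),cv2.RETR_EXTERNAL,cv2.CHAIN_APPROX_NONE)
    k=max(cs,key=cv2.contourArea)[:,0,:]
    return np.array([onz(c,p,z)[:2] for p in k])*1000
def rect(P):
    (cx,cy),(w,h),a=cv2.minAreaRect(P.astype(np.float32)); return np.round([cx,cy,w,h,a],1)
def hsv(c): return cv2.cvtColor(c['pixels'],cv2.COLOR_RGB2HSV)
E
python3 - <<'E'
from m import *
for n in ['wrist','top']:
    c=cam(n); o=finder.outline_of(n,'unit')[0]; m=o['pixels']
    H=hsv(c); 
    P=un(c,m,.040); print(n,'unit',o['conf'],rect(P))
    b=m&(H[...,0]>100)&(H[...,0]<125)&(H[...,1]>110)&(H[...,2]>90)
    P=un(c,b,.061); print('bridge',b.sum(),rect(P),P.mean(0))
    g=m&(H[...,0]>5)&(H[...,0]<22)&(H[...,1]>150)
    P=un(c,g,.067); print('catch',g.sum(),rect(P),P.mean(0))
    for o in finder.outline_of(n,'cover')[:6]:
        k=o['pixels']; h=np.median(H[...,0][k])
        if 95<h<130: P=un(c,k,.002); print('cover',o['conf'],h,rect(P),P.mean(0))
    for key in ['cover_lip','cover_rear']:
        for r in finder.mark_of(n,key): print(key,round(r['conf'],2),np.round(r['position'],1),np.round(onz(c,r['position'],0)*1000,1))
E
```

```text
wrist unit 0.87 [ 581.1 -157.1  126.   230.8   71.2]
bridge 285 [ 652.7 -181.6   75.7    6.2   71.5] [ 652.67624075 -181.49816307]
catch 137 [ 531.3 -140.2   26.7    8.1   71. ] [ 531.13396664 -139.93343386]
cover 0.78 108.0 [530.2 162.2 130.6  67.2  20.5] [529.31872961 161.48243289]
cover_lip 0.92 [249.9 250.3] [404.8 -11.7   0. ]
cover_lip 0.91 [ 58.4 167.6] [687.  327.6   0. ]
cover_lip 0.85 [149.3 275.9] [410.5 215.8   0. ]
cover_lip 0.79 [121.3 189.7] [586.2 182.6   0. ]
cover_lip 0.77 [ 22.1 197.1] [681.6 505.7   0. ]
cover_rear 0.96 [167.7 244.9] [459.3 137.    0. ]
cover_rear 0.76 [ 90.  219.5] [560.4 296.3   0. ]
cover_rear 0.72 [117.8 188.5] [591.1 189.5   0. ]
cover_rear 0.67 [ 29.3 149.8] [761.8 407.8   0. ]
cover_rear 0.65 [125.3 308.2] [351.2 334.8   0. ]
top unit 0.9 [ 585.9 -129.8   78.4  224.3   72.5]
bridge 37 [ 659.9 -167.5   43.5    9.5   69.8] [ 660.26989877 -167.82487212]
catch 9 [ 531.  -135.2   12.6    5.8   61.8] [ 531.40444718 -135.25590156]
cover 0.76 107.0 [530.8 161.1 126.7  62.   19.2] [529.47352607 160.50891277]
cover 0.59 129.0 [ 595.5 -132.4   80.   231.1   71.4] [ 604.41882422 -132.66181193]
cover_lip 0.88 [330.3 246.3] [412.  -24.9   0. ]
cover_lip 0.8 [168.4 166.7] [687.3 507.7   0. ]
cover_lip 0.71 [224.5 166.3] [685.4 321.2   0. ]
cover_lip 0.7 [253.  249.1] [407.5 224.2   0. ]
cover_lip 0.67 [264.4 194.5] [586.9 188.1   0. ]
cover_lip 0.54 [322.2 164. ] [687.6  -4.2   0. ]
cover_rear 0.92 [288.8 266.6] [349.3 109.3   0. ]
cover_rear 0.9 [220.4 267.6] [350.1 328.    0. ]
cover_rear 0.66 [196.5 146.2] [756.9 416.5   0. ]
cover_rear 0.63 [279.6 225.4] [483.1 138.4   0. ]
cover_rear 0.58 [229.5 201. ] [567.  302.6   0. ]
cover_rear 0.33 [265.6 194.4] [587.1 184.2   0. ]
```

```bash
python3 -m inch '[[[100,-12.6,-40,20,0,0,0],[100,-12.6,-40,20,0,0,0],[100,-12.6,-40,20,0,0,0],[100,-12.6,-40,20,0,0,0],[100,-12.6,-40,20,0,0,0],[100,-12.6,-40,20,0,0,0],[100,-12.6,-40,20,0,0,0],[100,-12.6,-40,20,0,0,0]]]' 40 | head -3; python3 -m inch '[[[100,0,0,0,0,0,-9.7],[100,0,0,0,0,0,-9.7],[100,0,0,0,0,0,-9.7],[100,0,0,0,0,0,-9.7],[100,0,0,0,0,0,0],[100,0,0,0,0,0,0]]]'
python3 - <<'E'
from m import *
n='wrist'; c=cam(n,'w2.png');H=hsv(c)
m=(H[...,0]>100)&(H[...,0]<118)&(H[...,1]>110)&(H[...,2]>60)
P=un(c,m,.002); print('blue',m.sum(),rect(P))
for o in finder.outline_of(n,'cover')[:3]:
    k=o['pixels']; print(o['conf'],o['extent'],np.median(H[...,0][k]),rect(un(c,k,.002)))
for key in ['cover','cover_lip','cover_rear']:
    for r in finder.mark_of(n,key)[:2]: print(key,round(r['conf'],2),np.round(r['position'],1),np.round(onz(c,r['position'],0)*1000,1))
E
```

```text
time: 4.47
ee_pos: [0.4596, -0.001, 0.1854]
tcp_rot: [-172.5, 0.1, -4.7]
time: 5.22
ee_pos: [0.46, -0.0017, 0.186]
tcp_rot: [-174.1, -4.6, 33.5]
wrist_force: [0.2, -1.0, 0.0]
opening: 0.0855
grasp_force: 0.0
blue 10657 [529.2 162.3 133.7  68.3  20.6]
0.78 [264.4, 224.8, 115.5, 69.9] 68.0 [377.3  45.2  66.  132.1  25. ]
0.74 [129.8, 124.8, 71.9, 52.7] 68.0 [379.4 274.6  65.1 130.6  25.9]
0.71 [250.2, 60.7, 81.7, 114.8] 108.0 [529.3 162.  130.6  65.8  20.4]
cover 0.83 [256.9 223.8] [374.1  51.1   0. ]
cover 0.69 [248.1  62.9] [524.1 160.6   0. ]
cover_lip 0.57 [261.6  10.4] [584.8 184.3   0. ]
cover_lip 0.42 [240.2 116.4] [468.2 133.9   0. ]
cover_rear 0.86 [238.9 115.1] [468.6 136.    0. ]
cover_rear 0.83 [ 96.3 121.1] [351.2 331.4   0. ]
```

View pics/w2.png

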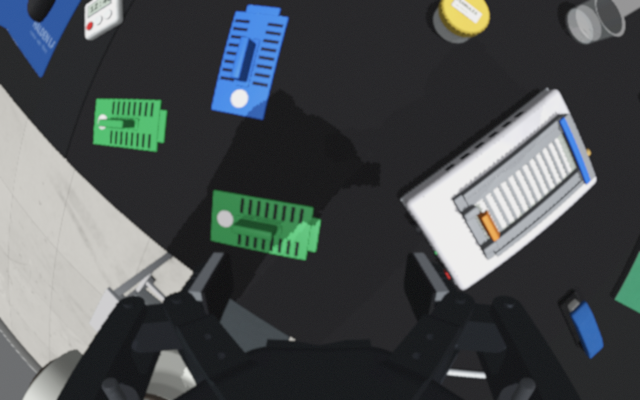

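Wrist view: the blue cover is at px (250,62) with its press mark at (239,98); the green one at (265,225) isn't wanted. The arm lagged behind that move, so I'll write a helper that works out the remaining shift and use slower rows.

```bash
cat > d.py <<'E'
import sys,numpy as np
from workcell import bot
from scipy.spatial.transform import Rotation as Ro
# args: x y z(mm) roll pitch yaw -> turn first (rotvec in tool), then shift in turned tool axes
a=list(map(float,sys.argv[1:])); o=bot.get_obs()
A=Ro.from_euler('xyz',o['tcp_rot'],degrees=True);B=Ro.from_euler('xyz',a[3:],degrees=True)
print('t',round(o['time'],2),'pos',np.round(o['ee_pos']*1000,1),np.round(o['tcp_rot'],2),'F',np.round(o['wrist_force'],1),'grip',o['opening'],o['grasp_force'])
d=np.array(a[:3])-o['ee_pos']*1000
print('turn',np.round((A.inv()*B).as_rotvec(degrees=True),2),'shift after',np.round(B.inv().apply(d),1),'before',np.round(A.inv().apply(d),1))
E
python3 d.py 524.5 160.5 120 180 0 20.5
```

```text
t 5.47 pos [460.   -1.7 185.9] [-174.07   -4.6    33.7 ] F [-0.2 -0.2  0. ] grip 0.08538701549819613 0.0
turn [-6.43 -3.89 13.42] shift after [ 117.2 -129.4   65.9] before [137.9 -90.7  87.1]
```

```bash
python3 -m inch '[[[100,0,0,0,-3.2,-2,6.7],[100,0,0,0,-3.2,-2,6.7],[100,17,-18.5,9,0,0,0],[100,17,-18.5,9,0,0,0],[100,17,-18.5,9,0,0,0],[100,17,-18.5,9,0,0,0],[100,17,-18.5,9,0,0,0],[100,17,-18.5,9,0,0,0]]]' 40 >/dev/null; python3 -m inch '[[[100,5,-6,4,0,0,0],[100,0,0,0,0,0,0]]]'>/dev/null; python3 d.py 524.5 160.5 7 180 0 20.5
python3 - <<'E'
from m import *
n='wrist'; c=cam(n,'w3.png');H=hsv(c)
m=(H[...,0]>100)&(H[...,0]<118)&(H[...,1]>110)&(H[...,2]>60)
print(m.sum(),rect(un(c,m,.003)))
for key in ['cover','cover_lip','cover_rear']:
    for r in finder.mark_of(n,key)[:2]: print(key,round(r['conf'],2),np.round(r['position'],1),np.round(onz(c,r['position'],0)*1000,1))
E
```

```text
t 6.72 pos [518.7 145.4 127.5] [-1.7999e+02  1.5000e-01  2.0600e+01] F [ 1.2 -0.8  0.2] grip 0.08543412828293077 0.0
turn [-0.01  0.15  0.1 ] shift after [ 10.7 -12.1 120.5] before [ 11.1 -12.1 120.4]
15080 [529.1 161.6 132.6  66.7  20.3]
cover 0.9 [350.9 337.2] [368.7  49.1   0. ]
cover 0.89 [189.2  31.6] [618.5 308.    0. ]
cover_lip 0.98 [218.3 265.1] [408.1 214.1   0. ]
cover_lip 0.91 [412.7 326.5] [404.9 -14.3   0. ]
cover_rear 0.93 [179.7  91.9] [562.4 297.3   0. ]
cover_rear 0.83 [297.7 334.5] [351.7 107.8   0. ]
```

View pics/w3.png

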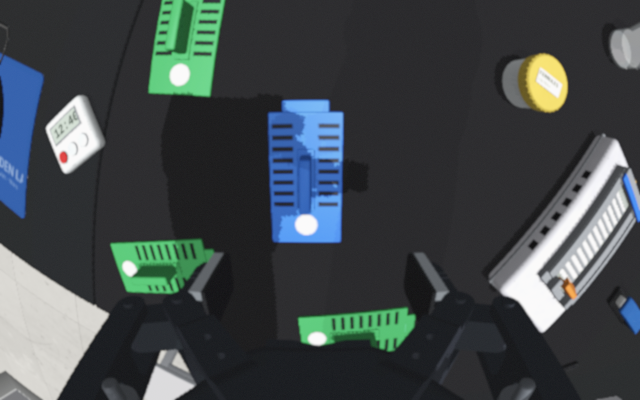

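Close view: the blue cover is centred at px (306,170), fin up, lip away from the robot at (305,105), press mark at (306,224). That confirms the choice. Next I descend and grip.

```bash
python3 -m inch '[[[100,5,-6,0,0,0.15,0],[100,5.5,-5.7,20,0,0,0.2],[100,0,0,30,0,0,0],[100,0,0,30,0,0,0],[100,0,0,20,0,0,0],[100,0,0,12,0,0,0],[100,0,0,5,0,0,0],[100,0,0,0,0,0,0]]]' 40 >/dev/null; python3 d.py 524.4 160 8 180 0 20.3
```

```text
t 7.92 pos [525.  160.2  11.2] [-1.7999e+02 -8.0000e-02  2.0380e+01] F [0.3 0.2 0.6] grip 0.08543814407609257 0.0
turn [-0.01 -0.08  0.08] shift after [-0.7 -0.   3.2] before [-0.7 -0.   3.2]
```

```bash
python3 -m inch '[[[100,0,0,3,0,0,0],[0,0,0,0,0,0,0],[0,0,0,0,0,0,0],[0,0,0,0,0,0,0],[0,0,0,0,0,0,0],[0,0,0,0,0,0,0],[0,0,0,0,0,0,0],[0,0,0,0,0,0,0]]]' 60; python3 -m inch '[[[0,0,0,-10,0,0,0],[0,0,0,-20,0,0,0],[0,0,0,-30,0,0,0],[0,0,0,-30,0,0,0],[0,0,0,-30,0,0,0],[0,0,0,-30,0,0,0],[0,0,0,0,0,0,0]]]'
python3 d.py 540 -143 160 180 0 -18.8
```

```text
time: 8.93
ee_pos: [0.5249, 0.1602, 0.008]
tcp_rot: [-180.0, -0.1, 20.4]
wrist_force: [-0.6, -0.5, 3.5]
opening: 0.0088
grasp_force: 60.2
time: 9.8
ee_pos: [0.5256, 0.1604, 0.1604]
tcp_rot: [180.0, -0.3, 20.4]
wrist_force: [-0.3, 0.4, -1.6]
opening: 0.0087
grasp_force: 59.7
t 9.8 pos [525.6 160.4 160.4] [180.    -0.28  20.39] F [-0.3  0.4 -1.6] grip 0.00872035233103957 59.65285062789917
turn [-0.1  -0.27 39.19] shift after [111.4 282.5   0.4] before [-9.220e+01  2.894e+02 -1.000e-01]
```

```bash
python3 -m inch '[[[0,0,0,0,0,0,7.8],[0,0,0,0,0,0,7.8],[0,0,0,0,0,0,7.8],[0,0,0,0,0,0,7.8],[0,0,0,0,0,0,7.8],[0,11,28,0,0,0,0],[0,11,28,0,0,0,0],[0,11,28,0,0,0,0]]]' >/dev/null; python3 -m inch '[[[0,11,28,0,0,0,0],[0,11,28,0,0,0,0],[0,11,28,0,0,0,0],[0,11,28,0,0,0,0],[0,11,28,0,0,0,0],[0,0,0,0,0,0,0]]]' >/dev/null
python3 d.py 542 -144 160 180 0 -18.8
```

```text
t 11.55 pos [ 607.4 -233.   125.6] [-173.02    2.02   -4.13] F [-0.8  0.7 -1. ] grip 0.00875111568359179 59.55526292324066
turn [-6.68  2.9  14.53] shift after [-90.6 -63.2 -34.4] before [-72.8 -87.3 -21.4]
```

```bash
python3 -m inch '[[[0,0,0,-10,-1.7,0.7,3.6],[0,0,0,-10,-1.7,0.7,3.6],[0,0,0,-10,-1.7,0.7,3.6],[0,0,0,-4,-1.6,0.7,3.6],[0,0,0,0,0,0,0]]]' >/dev/null; python3 d.py 542 -144 160 180 0 -18.8
```

```text
t 12.18 pos [ 608.2 -233.3  161.9] [ 1.800e+02 -8.000e-02 -1.846e+01] F [-0.6  0.2 -0.9] grip 0.009128231380967584 59.53538417816162
turn [-0.   -0.08  0.34] shift after [-91.4 -63.2   1.9] before [-91.1 -63.7   1.8]
```

```bash
python3 -m inch '[[[0,-15,-10.5,0,0,0,0],[0,-15,-10.5,0,0,0,0],[0,-15,-10.5,0,0,0,0],[0,-15,-10.5,0,0,0,0],[0,-15,-10.5,0,0,0,0.3],[0,-15,-10.5,0,0,0,0],[0,0,0,0,0,0,0]]]' >/dev/null; python3 -m inch '[[[0,0,0,0,0,-4,0],[0,0,0,0,0,-4,0],[0,0,0,0,0,-4,0],[0,0,0,0,0,-4,0],[0,0,0,0,0,0,0],[0,0,0,0,0,0,0]]]' >/dev/null
python3 d.py 542 -144 160 180 0 -18.8
python3 - <<'E'
from m import *
c=cam('wrist','w4.png')
for key,z in [('cover_lip',.13),('slot',.052),('bay',.052),('catch_place',.057)]:
    for r in finder.mark_of('wrist',key)[:2]: print(key,round(r['conf'],2),np.round(r['position'],1),np.round(onz(c,r['position'],z)*1000,1))
cv2.imwrite('pics/w4b.png',cv2.resize(c['pixels'][:300,160:480,::-1],None,fx=2,fy=2,interpolation=cv2.INTER_CUBIC))
E
```

```text
t 13.8 pos [ 537.5 -163.3  161.5] [-179.23   15.86  -16.98] F [-1.  -0.2 -0.7] grip 0.008496075239639588 59.570032954216
turn [-0.52 15.87  1.7 ] shift after [ -2.  -19.7   1.5] before [ -0.9 -19.7   2.1]
cover_lip 0.97 [123.3 285.5] [515.1  23.  130. ]
cover_lip 0.83 [316.9 119.6] [ 597.2 -181.1  130. ]
slot 0.57 [296.7  24.6] [ 646.1 -180.1   52. ]
bay 0.91 [293.9 120.4] [ 577.8 -155.2   52. ]
```

View pics/w4b.png

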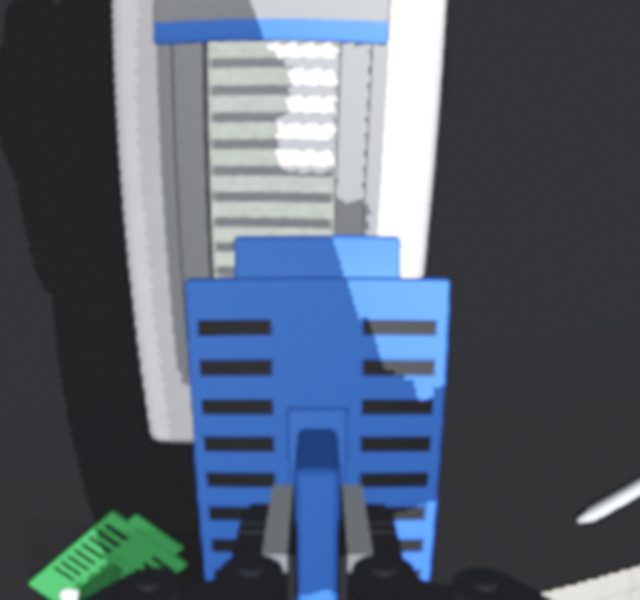

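Wrist view while holding: the cover is nose-down 16°, lip tip at px (318,119), and the bridge band is at about (295,15). The cover sits right of the centre line, so I'll work out the lateral offset.

```bash
cat > lat.py <<'E'
from m import *
from scipy.spatial.transform import Rotation as Ro
c=cam('wrist');o=bot.get_obs();H=hsv(c);e=o['ee_pos']*1000
T=Ro.from_euler('xyz',o['tcp_rot'],degrees=True).as_matrix()
m=((H[...,0]>100)&(H[...,0]<118)&(H[...,1]>110)&(H[...,2]>60)).astype(np.uint8)
n,L,S,C=cv2.connectedComponentsWithStats(m)
for i in range(1,n):
    if S[i,4]>150: print('blob',S[i])
# lip edge: within cover blob
i=max(range(1,n),key=lambda i:S[i,4]); k=(L==i)
ys,xs=np.where(k); r0=ys.min()
lp=[np.array([xs[ys==r].min()-.5,r]) for r in range(r0+4,r0+12,2)]; rp=[np.array([xs[ys==r].max()+.5,r]) for r in range(r0+4,r0+12,2)]
def onplane(uv): # cover plate top of lip plane in tool: z=8-3=5mm
    a,d=ray(c,uv); a=T.T@(a*1000-e); d=T.T@d; return a+d*(5-a[2])/d[2]
print('lip L',onplane(np.mean(lp,0)),'R',onplane(np.mean(rp,0)),'tip',onplane([(xs[ys==r0].mean()),r0]))
# bridge: other blob in top rows
b=[j for j in range(1,n) if j!=i and S[j,4]>150 and S[j,1]<r0 and 200<C[j][0]<400]
for j in b:
    yy,xx=np.where(L==j); P=un(c,L==j,.061); print('bridge',rect(P))
    cen=rect(P)[:2]; d=np.r_[cen,61]-e; print(' in tool',T.T@d)
print('pose',e,o['tcp_rot'],o['wrist_force'])
E
python3 lat.py
```

```text
blob [ 238    9  116   13 1165]
blob [ 527   95   90   42 2788]
blob [  253   117   133   201 16857]
blob [   0  248   64   67 1530]
blob [301 324  35  14 345]
lip L [ 66.90067306 -19.125679     5.        ] R [66.9086556  19.50850487  5.        ] tip [70.06802431  7.84022955  5.        ]
bridge [ 653.3 -181.7   77.6    7.7   71.4]
 in tool [139.75190679 -15.29905952  66.03971394]
pose [ 537.18663964 -163.12518538  162.4818422 ] [-179.23734119   15.84284844  -16.99589198] [ 1.01971579  0.21625985 -0.14288793]
```

```bash
python3 d.py 571.7 -154 105 180 16 -18.8
```

```text
t 14.1 pos [ 537.2 -163.1  162.5] [-179.24   15.84  -17.  ] F [ 1.   0.2 -0.1] grip 0.008810537690551793 59.56962525844574
turn [-0.27 -0.15  1.74] shift after [ 44.4 -19.8  47.1] before [ 44.9 -18.2  47.3]
```

```bash
python3 -m inch '[[[0,0,0,0,-0.3,-0.2,1.7],[0,11,-5,5,0,0,0],[0,11,-5,10,0,0,0],[0,11,-5,10,0,0,0],[0,11,-5,10,0,0,0],[0,0,0,10,0,0,0],[0,0,0,0,0,0,0]]]' >/dev/null; python3 d.py 571.7 -154 77 180 16 -18.8; python3 lat.py
```

```text
t 14.97 pos [ 566.5 -167.3  105.7] [-178.85   16.24  -16.96] F [ 0.3  0.4 -0.7] grip 0.008509945015813857 59.57011520862579
turn [-0.64  0.26  1.77] shift after [  8.5 -14.2  27.4] before [  9.1 -13.7  27.5]
blob [ 222   59  151   17 2028]
blob [  253   117   131   201 16545]
blob [ 557  149   83   41 2960]
blob [   0  275   63   65 1159]
blob [301 324  35  15 377]
lip L [ 66.96465841 -18.76907188   5.        ] R [66.99238279 20.06557192  5.        ] tip [70.10672655  6.97126362  5.        ]
bridge [ 653.4 -181.6   78.2    7.9   71.4]
 in tool [ 96.25959371 -11.28269685  19.79796083]
pose [ 566.77616188 -167.39099007  106.60244061] [-178.84890666   16.17135436  -16.96043569] [-0.51093102  0.27851079 -1.17288195]
```

```bash
python3 -c "
from workcell import bot;o=bot.get_obs();print(o['q'],o['ee_pos'])"; python3 -m inch '[[[0,0,-5,0,0,0,0],[0,0,0,0,0,0,0]]]'; python3 -c "
from workcell import bot;o=bot.get_obs();print(o['q'],o['ee_pos'])"
```

```text
[-17.00325286  26.99389335  21.30865734 100.48694035   1.139168
 179.95886884] [ 0.56677616 -0.16739099  0.10660244]
time: 15.28
ee_pos: [0.5683, -0.1645, 0.1075]
tcp_rot: [-178.7, 16.1, -16.7]
wrist_force: [0.7, 0.2, -2.2]
opening: 0.0089
grasp_force: 59.6
[-16.76464668  26.98033111  21.40407389 100.50154747   1.29445423
 179.96040832] [ 0.56828819 -0.16446967  0.10745572]
```

Joint 6 sits at its 180° limit, so this grasp can't reach the pump's yaw. I'll set the cover down on a clear spot at about (545, 30), turn the wrist half a turn and regrasp.

```bash
python3 -m inch '[[[0,0,0,-20,0,0,0],[0,0,0,-20,0,2,-2],[0,0,0,-20,0,3,-4],[0,0,0,0,0,3,-4],[0,0,0,0,0,3,-5],[0,0,0,0,0,3,-5],[0,0,0,0,0,2,-5],[0,0,0,0,0,0,0]]]' >/dev/null; python3 d.py 545 30 160 180 0 8
```

```text
t 16.27 pos [ 582.8 -170.7  166.2] [-176.03   -1.42    7.61] F [ 0.3 -0.2 -1.4] grip 0.009085749015955923 59.555314779281616
turn [-3.96 -1.44 -0.34] shift after [  -9.5 -204.     6.2] before [ -11. -203.   20.]
```

```bash
python3 -m inch '[[[0,-1,-15,0,-2,-0.7,0],[0,-1.2,-27,0,-2,-0.7,0],[0,-1.2,-27,0,0,0,0],[0,-1.2,-27,0,0,0,0],[0,-1.2,-27,0,0,0,0],[0,-1.2,-27,0,0,0,0],[0,-1.2,-27,0,0,0,0],[0,-1.2,-27,4,0,0,0]]]' >/dev/null;python3 -m inch '[[[0,0,0,0,0,0,0],[0,0,0,0,0,0,0]]]' >/dev/null; python3 d.py 545 30 9 180 0 8
```

```text
t 17.52 pos [546.8  30.1 163. ] [-1.7998e+02  1.1000e-01  7.6300e+00] F [ 1.1 -0.6 -0.5] grip 0.009027354881716538 59.552215933799744
turn [-0.02  0.11 -0.37] shift after [-1.80e+00 -1.00e-01  1.54e+02] before [-1.50e+00 -1.00e-01  1.54e+02]
```

```bash
python3 -m inch '[[[0,0,0,20,0,0,0],[0,0,0,35,0,0,0],[0,0,0,35,0,0,0],[0,0,0,30,0,0,0],[0,0,0,20,0,0,0],[0,0,0,9,0,0,0],[0,0,0,4,0,0,0],[0,0,0,0,0,0,0]]]' ; python3 d.py 545 30 8 180 0 8
```

```text
time: 18.52
ee_pos: [0.5466, 0.0302, 0.0103]
tcp_rot: [-180.0, 0.1, 7.6]
wrist_force: [-0.1, -0.0, -1.5]
opening: 0.0087
grasp_force: 59.6
t 18.52 pos [546.6  30.2  10.3] [-1.7996e+02  8.0000e-02  7.6300e+00] F [-0.1 -0.  -1.5] grip 0.008727996223030502 59.55259323120117
turn [-0.04  0.08 -0.37] shift after [-1.6  0.   2.3] before [-1.6  0.   2.3]
```

```bash
python3 -m inch '[[[0,0,0,2,0,0,0],[0,0,0,0,0,0,0],[100,0,0,0,0,0,0],[100,0,0,0,0,0,0],[100,0,0,0,0,0,0],[100,0,0,0,0,0,0],[100,0,0,-20,0,0,0],[100,0,0,-30,0,0,0]]]'; python3 -m inch '[[[100,0,0,-10,0,0,-10.6],[100,0,0,0,0,0,-10.6],[100,0,0,0,0,0,-10.6],[100,0,0,0,0,0,-10.6],[100,0,0,0,0,0,-10.6],[100,0,0,0,0,0,-10.6],[100,0,0,0,0,0,-10.6],[100,0,0,0,0,0,-10.6]]]' >/dev/null; python3 -m inch '[[[100,0,0,0,0,0,-10.6],[100,0,0,0,0,0,-10.6],[100,0,0,0,0,0,-10.6],[100,0,0,0,0,0,-10.6],[100,0,0,0,0,0,-10.6],[100,0,0,0,0,0,-10.6],[100,0,0,0,0,0,-10.6],[100,0,0,0,0,0,-10.6]]]' >/dev/null;  python3 d.py 546.6 30.2 8 180 0 -172.4
```

```text
time: 19.52
ee_pos: [0.5456, 0.0304, 0.0574]
tcp_rot: [-179.9, 0.2, 7.7]
wrist_force: [0.6, -0.6, -0.2]
opening: 0.0855
grasp_force: 0.0
t 21.52 pos [546.3  30.4  67.7] [ 1.7998e+02 -1.3000e-01  1.7760e+02] F [ 0.2 -0.3 -0.4] grip 0.08546325968509787 0.0
turn [  0.03  -0.13 -10.  ] shift after [-0.3 -0.3 59.7] before [-0.4 -0.2 59.7]
```

```bash
python3 -m inch '[[[100,0,0,0,0,0,-10],[100,0,0,10,0,0,0],[100,0,0,20,0,0,0],[100,0,0,20,0,0,0],[100,0,0,7,0,0,0],[100,0,0,2.5,0,0,0],[100,0,0,0,0,0,0]]]' >/dev/null;  python3 d.py 546.6 30.2 8 180 0 -172.4;  python3 -m inch '[[[0,0,0,0,0,0,0],[0,0,0,0,0,0,0],[0,0,0,0,0,0,0],[0,0,0,0,0,0,0],[0,0,0,0,0,0,0],[0,0,0,0,0,0,0]]]' 60; python3 d.py 552 -147 160 180 0 161.2
```

```text
t 22.4 pos [546.5  30.5   8.7] [ 1.7996e+02 -9.0000e-02 -1.7280e+02] F [ 0.4 -0.2  0.6] grip 0.08520813724551626 0.0
turn [ 0.04 -0.09 -0.4 ] shift after [-0.1 -0.3  0.7] before [-0.1 -0.3  0.7]
time: 23.15
ee_pos: [0.5464, 0.0305, 0.0085]
tcp_rot: [180.0, -0.1, -172.7]
wrist_force: [-0.4, -0.3, 3.2]
opening: 0.0088
grasp_force: 60.0
t 23.15 pos [546.4  30.5   8.5] [ 1.7996e+02 -1.0000e-01 -1.7275e+02] F [-0.4 -0.3  3.2] grip 0.00878717681416214 59.98646914958954
turn [ 2.000e-02 -1.100e-01  2.605e+01] shift after [ -62.5 -166.2 -151.5] before [  17.1 -176.6 -151.7]
```

```bash
python3 -m inch '[[[0,0,0,-10,0,0,0],[0,0,0,-20,0,0,0],[0,0,0,-30,0,0,0],[0,0,0,-30,0,0,5.2],[0,0,0,-30,0,0,5.2],[0,0,0,-30,0,0,5.2],[0,0,0,0,0,0,5.2],[0,0,0,0,0,0,5.2]]]' >/dev/null; python3 -m inch '[[[0,-5,-14,0,0,0,0],[0,-8,-21,0,0,0,0],[0,-8,-21,0,0,0,0],[0,-8,-21,0,0,0,0],[0,-8,-21,0,0,0,0],[0,-8,-21,0,0,0,0],[0,-8,-21,0,0,0,0],[0,-8,-21,0,0,0,0]]]' >/dev/null; python3 -m inch '[[[0,0,0,0,0,0,0],[0,0,0,0,0,0,0]]]' >/dev/null; python3 d.py 571.7 -154 105 180 -16 161.2
```

```text
t 25.4 pos [ 552.3 -141.8  158.1] [-1.7999e+02 -1.5000e-01  1.6128e+02] F [ 0.3  0.1 -1.5] grip 0.008724349793661858 59.32808518409729
turn [-0.02 15.85  0.08] shift after [-36.1  -5.2  44.9] before [-22.5  -5.3  53.1]
```

```bash
python3 -m inch '[[[0,0,0,0,0,4,0],[0,0,0,0,0,4,0],[0,0,0,0,0,4,0],[0,0,0,0,0,3.9,0],[0,-12,-2,8,0,0,0],[0,-12,-2,12,0,0,0],[0,-12,-1.2,12,0,0,0],[0,0,0,12,0,0,0]]]' >/dev/null; python3 -m inch '[[[0,0,0,0,0,0,0]]]' >/dev/null; python3 d.py 571.7 -154 77 180 -16 161.2
python3 - <<'E'
from m import *
from scipy.spatial.transform import Rotation as Ro
c=cam('wrist','w5.png');o=bot.get_obs();H=hsv(c);e=o['ee_pos']*1000
T=Ro.from_euler('xyz',o['tcp_rot'],degrees=True).as_matrix()
m=((H[...,0]>100)&(H[...,0]<118)&(H[...,1]>110)&(H[...,2]>60)).astype(np.uint8)
n,L,S,C=cv2.connectedComponentsWithStats(m); i=max(range(1,n),key=lambda i:S[i,4]);print(S[i])
ys,xs=np.where(L==i)
def onp(uv):
    a,d=ray(c,uv); a=T.T@(a*1000-e); d=T.T@d; return np.round((a+d*(4.4-a[2])/d[2])[:2],1)
for r in range(ys.min()+5,ys.min()+90,14): print(onp([xs[ys==r].min()-.5,r]),onp([xs[ys==r].max()+.5,r]))
print('rear',[onp([q,ys[xs==q].min()-.5]) for q in (290,320,350)])
s=cam('scene','s5.png'); cv2.imwrite('pics/s5c.png',cv2.resize(s['pixels'][100:250,240:460,::-1],None,fx=3,fy=3,interpolation=cv2.INTER_CUBIC))
E
```

```text
t 26.52 pos [ 571.2 -153.6  105. ] [-179.98  -16.12  161.25] F [-0.4  0.2 -0.7] grip 0.008794684056497252 59.346113204956055
turn [-0.03 -0.12  0.05] shift after [-8.3 -0.2 26.7] before [-8.3 -0.2 26.7]
[  254   142   129   204 14577]
[ 57.7 -31.4] [57.7 30.3]
[ 50.9 -31.2] [50.9 30.6]
[ 44.  -31.5] [44.  30.4]
[ 36.9 -31.4] [36.9 30.3]
[ 29.6 -31.3] [29.7 30.2]
[ 22.2 -31.3] [22.2 30.7]
[ 14.5 -31.3] [14.5 30.7]
rear [array([ 59.6, -13.8]), array([59.5,  0.4]), array([60.1, 14.5])]
```

View pics/s5c.png

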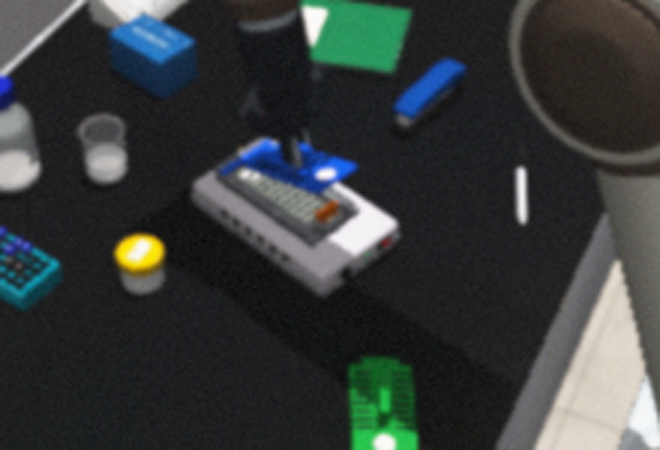

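Scene view: the cover is held nose-down over the bay at px (295,160), lip toward the bridge, orange catch in the clear at (327,211). I'll lower it, then advance.

```bash
python3 -m inch '[[[0,-2,0,7,0,-0.1,0],[0,-2,0,7,0,0,0],[0,-2,0,7,0,0,0],[0,-1.7,0,5.5,0,0,0],[0,0,0,0,0,0,0]]]'; python3 -m inch '[[[0,-5,0,-1.4,0,0,0],[0,-5,0,-1.4,0,0,0],[0,-4,0,-1.1,0,0,0],[0,0,0,0,0,0,0],[0,0,0,0,0,0,0]]]'; python3 d.py 589.2 -159.9 77 180 -16 161.2
```

```text
time: 27.25
ee_pos: [0.572, -0.1538, 0.0776]
tcp_rot: [-180.0, -16.0, 161.2]
wrist_force: [-0.1, 0.9, -2.3]
opening: 0.0089
grasp_force: 59.3
time: 27.88
ee_pos: [0.586, -0.1586, 0.0782]
tcp_rot: [-180.0, -15.9, 161.2]
wrist_force: [-0.5, -0.3, -1.0]
opening: 0.0085
grasp_force: 59.3
t 27.88 pos [ 586.  -158.6   78.2] [-179.99  -15.94  161.24] F [-0.5 -0.3 -1. ] grip 0.008521989643100842 59.345614314079285
turn [-0.03  0.06  0.04] shift after [-3.7 -0.2  0.1] before [-3.7 -0.2  0.1]
```

```bash
python3 -m inch '[[[0,-0.3,0,1,0,0,0],[0,0,0,0,0,0,0],[0,-1.5,0,-0.4,0,0,0],[0,-1.5,0,-0.4,0,0,0],[0,0,0,0,0,0,0]]]'; python3 -m inch '[[[0,-1,0,-0.28,0,0,0],[0,-1,0,-0.28,0,0,0],[0,-1,0,-0.28,0,0,0],[0,0,0,0,0,0,0]]]'; python3 d.py 595.2 -162 77 180 -16 161.2
```

```text
time: 28.5
ee_pos: [0.5891, -0.1596, 0.0771]
tcp_rot: [-180.0, -15.9, 161.2]
wrist_force: [-0.0, 0.4, -0.9]
opening: 0.0089
grasp_force: 59.3
time: 29.0
ee_pos: [0.592, -0.1606, 0.077]
tcp_rot: [-180.0, -15.9, 161.2]
wrist_force: [1.3, 0.7, -1.0]
opening: 0.009
grasp_force: 59.3
t 29.0 pos [ 592.  -160.6   77. ] [-179.99  -15.93  161.25] F [ 1.3  0.7 -1. ] grip 0.009028183035073361 59.345406889915466
turn [-0.03  0.07  0.04] shift after [-3.4 -0.3 -0.9] before [-3.4 -0.3 -0.9]
```

Free so far, with about 3.4 mm to go. From here I feel for the wall in 1 mm steps.

```bash
python3 -m inch '[[[0,-1,0,-0.28,0,0,0],[0,-1,0,-0.28,0,0,0],[0,0,0,0,0,0,0]]]'; python3 -m inch '[[[0,-0.8,0,-0.23,0,0,0],[0,0,0,0,0,0,0]]]'
```

```text
time: 29.38
ee_pos: [0.5938, -0.1612, 0.0771]
tcp_rot: [-180.0, -15.9, 161.2]
wrist_force: [-1.3, 0.8, -1.0]
opening: 0.0089
grasp_force: 59.3
time: 29.62
ee_pos: [0.594, -0.1613, 0.0772]
tcp_rot: [-180.0, -16.0, 161.2]
wrist_force: [-4.8, 1.8, 1.8]
opening: 0.0093
grasp_force: 59.3
```

```bash
python3 -m inch '[[[0,-0.5,0,-0.14,0,0,0],[0,0,0,0,0,0,0]]]'; python3 d.py 595.2 -162 77 180 -16 161.2
```

```text
time: 29.88
ee_pos: [0.5941, -0.1613, 0.0773]
tcp_rot: [-180.0, -16.1, 161.2]
wrist_force: [-5.6, 2.2, 2.0]
opening: 0.0088
grasp_force: 59.3
t 29.88 pos [ 594.1 -161.3   77.3] [-179.98  -16.08  161.25] F [-5.6  2.2  2. ] grip 0.00879873533185877 59.349676966667175
turn [-0.03 -0.08  0.05] shift after [-1.3 -0.3 -0.1] before [-1.3 -0.3 -0.1]
```

The back wall is felt: 6 N at 1 mm from the predicted place. I back off a touch, then pivot the rear down about the front edge.

```bash
python3 -m inch '[[[0,0.7,0,0.2,0,0,0],[0,0.26,0,2.1,0,-2,0],[0,0.26,0,2.1,0,-2,0],[0,0.26,0,2.1,0,-2,0],[0,0,0,0,0,0,0],[0,0,0,0,0,0,0]]]' 120; python3 -m inch '[[[0,0.26,0,2.1,0,-2,0],[0,0,0,0,0,0,0],[0,0,0,0,0,0,0]]]';  python3 d.py 595.2 -162 77 180 -16 161.2
```

```text
time: 30.62
ee_pos: [0.5919, -0.1605, 0.0713]
tcp_rot: [-180.0, -10.0, 161.3]
wrist_force: [-6.0, 2.5, 1.6]
opening: 0.0074
grasp_force: 117.5
time: 31.0
ee_pos: [0.5913, -0.1604, 0.069]
tcp_rot: [-180.0, -8.0, 161.2]
wrist_force: [-5.5, 3.0, 0.9]
opening: 0.0074
grasp_force: 117.5
t 31.0 pos [ 591.3 -160.4   69. ] [-179.99   -8.04  161.25] F [-5.5  3.   0.9] grip 0.007379952859941596 117.54640460014343
turn [-0.02  7.96  0.05] shift after [-1.8 -0.3 -8.8] before [-3.  -0.3 -8.5]
```

```bash
python3 -m inch '[[[0,0.3,0,2.1,0,-2,0],[0,0,0,0,0,0,0],[0,0,0,0,0,0,0]]]'; python3 -m inch '[[[0,0.3,0,2.1,0,-2,0],[0,0,0,0,0,0,0],[0,0,0,0,0,0,0]]]';  python3 d.py 595.2 -162 77 180 0 161.2
```

```text
time: 31.38
ee_pos: [0.5908, -0.1602, 0.0669]
tcp_rot: [-180.0, -6.0, 161.3]
wrist_force: [-6.6, 2.4, 0.5]
opening: 0.0079
grasp_force: 117.6
time: 31.75
ee_pos: [0.5905, -0.1601, 0.065]
tcp_rot: [-180.0, -4.0, 161.2]
wrist_force: [-5.7, 2.2, 0.3]
opening: 0.0078
grasp_force: 117.7
t 31.75 pos [ 590.5 -160.1   65. ] [-179.99   -4.02  161.25] F [-5.7  2.2  0.3] grip 0.0078065478822712826 117.74882555007935
turn [-0.01 -4.02  0.05] shift after [ -5.1  -0.3 -12. ] before [ -4.2  -0.3 -12.4]
```

```bash
python3 -m inch '[[[0,0.26,0,2.2,0,-2,0],[0,0,0,0,0,0,0],[0,0,0,0,0,0,0]]]'; python3 -m inch '[[[0,0.26,0,2.2,0,-2,0],[0,0,0,0,0,0,0],[0,0,0,0,0,0,0]]]';  python3 d.py 595.2 -162 60 180 0 161.2; python3 lat.py >/dev/null;python3 - <<'E'
from m import *
c=cam('wrist');cv2.imwrite('pics/w6.png',cv2.resize(c['pixels'][80:300,200:440,::-1],None,fx=2.7,fy=2.7,interpolation=cv2.INTER_CUBIC))
E
```

```text
time: 32.12
ee_pos: [0.59, -0.1599, 0.0628]
tcp_rot: [-180.0, -2.0, 161.3]
wrist_force: [-6.2, 1.9, 1.8]
opening: 0.0077
grasp_force: 117.7
time: 32.5
ee_pos: [0.5898, -0.1599, 0.0607]
tcp_rot: [-180.0, -0.0, 161.3]
wrist_force: [-6.6, 2.6, 1.7]
opening: 0.0073
grasp_force: 117.7
t 32.5 pos [ 589.8 -159.9   60.7] [-179.99   -0.    161.25] F [-6.6  2.6  1.7] grip 0.007329697840242818 117.66138911247253
turn [-0.01 -0.    0.05] shift after [-5.8 -0.3  0.7] before [-5.8 -0.3  0.7]
```

View pics/w6.png

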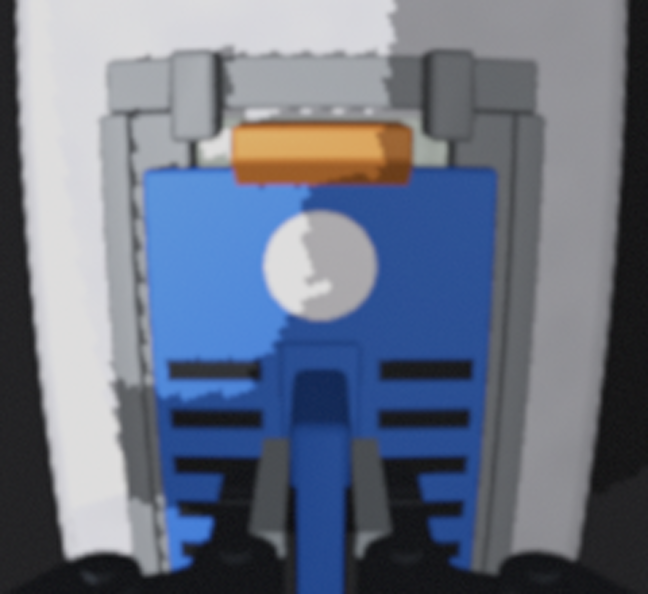

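Wrist view: the orange catch nose (crop 322,155) overlaps the cover's rear edge at (320,175), and the cover lies centred between the rails. It looks snapped. I'll release, then press the mark with shut fingers to be sure.

```bash
python3 -m inch '[[[70,0,0,0,0,0,0],[70,0,0,0,0,0,0],[70,0,0,0,0,0,0],[70,0,0,0,0,0,0],[70,0,0,-10,0,0,0],[70,0,0,-20,0,0,0],[30,0,0,-20,0,0,0],[0,0,0,0,0,0,0]]]' 40 ; python3 -m inch '[[[0,20,0,0,0,0,0],[0,20,0,0,0,0,0],[0,0,0,0,0,0,0],[0,0,0,0,0,0,0]]]';python3 - <<'E'
from m import *
c=cam('wrist');H=hsv(c)
cv2.imwrite('pics/w7.png',cv2.resize(c['pixels'][80:300,200:440,::-1],None,fx=2.7,fy=2.7,interpolation=cv2.INTER_CUBIC))
E
python3 d.py 552 -147 56 180 0 161.2
```

```text
time: 33.6
ee_pos: [0.591, -0.1602, 0.113]
tcp_rot: [180.0, 0.3, 161.3]
wrist_force: [0.2, 1.1, 0.1]
opening: 0.0243
grasp_force: 0.0
time: 34.1
ee_pos: [0.5525, -0.1472, 0.1104]
tcp_rot: [-180.0, 0.1, 161.3]
wrist_force: [0.2, -0.1, 0.5]
opening: 0.0002
grasp_force: 0.0
t 34.15 pos [ 552.5 -147.2  110.4] [-1.7999e+02  8.0000e-02  1.6125e+02] F [ 0.5 -0.4 -0.6] grip 4.351151433323309e-05 0.0
turn [-0.01  0.08  0.05] shift after [ 0.6  0.  54.4] before [ 0.6  0.1 54.4]
```

View pics/w7.png

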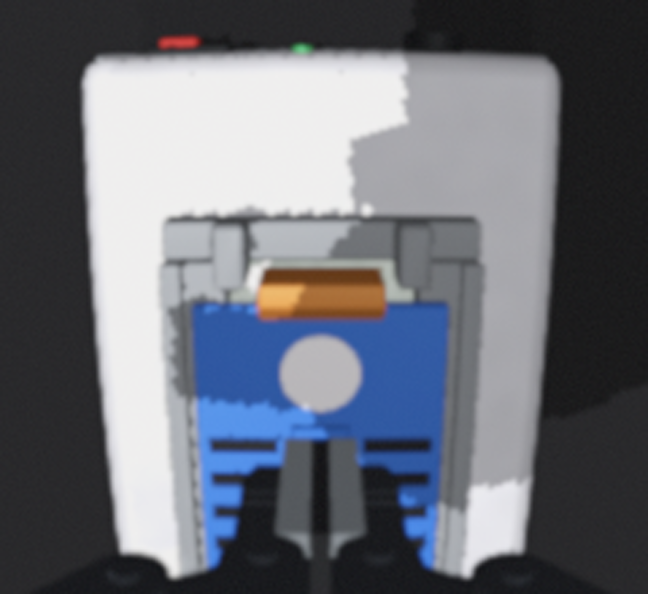

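Wrist view: the cover's rear edge (crop 320,303) lies under the orange nose (320,293), and the press mark at (320,373) is ahead of the shut fingers. Now the gentle press.

```bash
python3 -m inch '[[[0,0,0,20,0,0,0],[0,0,0,17,0,0,0],[0,0,0,10,0,0,0],[0,0,0,3,0,0,0],[0,0,0,0,0,0,0]]]'; python3 -m inch '[[[0,0,0,1.5,0,0,0],[0,0,0,1.5,0,0,0],[0,0,0,1,0,0,0],[0,0,0,0,0,0,0]]]'
```

```text
time: 34.78
ee_pos: [0.5522, -0.1471, 0.0608]
tcp_rot: [-180.0, 0.1, 161.3]
wrist_force: [0.5, 0.9, 0.2]
opening: -0.0
grasp_force: 0.0
time: 35.28
ee_pos: [0.5521, -0.147, 0.0566]
tcp_rot: [-180.0, 0.1, 161.3]
wrist_force: [-0.3, -0.1, 0.6]
opening: 0.0003
grasp_force: 0.0
```

```bash
python3 -m inch '[[[0,0,0,0.7,0,0,0],[0,0,0,0,0,0,0]]]'; python3 -m inch '[[[0,0,0,1,0,0,0],[0,0,0,0.8,0,0,0],[0,0,0,0,0,0,0]]]'
```

```text
time: 35.52
ee_pos: [0.5522, -0.147, 0.0561]
tcp_rot: [-180.0, 0.1, 161.3]
wrist_force: [-0.3, 0.4, 2.4]
opening: 0.0001
grasp_force: 0.8
time: 35.9
ee_pos: [0.5522, -0.1471, 0.056]
tcp_rot: [-180.0, 0.1, 161.3]
wrist_force: [-6.1, 0.7, 14.4]
opening: -0.0004
grasp_force: 7.3
```

The mark stands firm at z = 56.0 mm under 14 N, which is exactly the seated height. Next I retreat and check the front end too.

```bash
python3 -m inch '[[[0,0,0,-5,0,0,0],[0,0,0,-20,0,0,0],[0,0,0,-40,0,0,0],[0,20,0,-40,0,0,0],[0,40,0,-40,0,0,0],[0,40,0,-20,0,0,0],[0,0,0,0,0,0,0],[0,0,0,0,0,0,0]]]' ;python3 - <<'E'
from m import *
for n in ['scene','wrist']:
    c=cam(n)
    for k,z in [('cover_lip',.052),('cover_rear',.052),('slot',.052),('catch_place',.057)]:
        for r in finder.mark_of(n,k)[:5]:
            p=onz(c,r['position'],z)*1000
            if 450<p[0]<720 and -260<p[1]<-80: print(n,k,round(r['conf'],2),np.round(p,1))
    if n=='scene': a=c['pixels'][120:220,270:410,::-1]
cv2.imwrite('pics/s8.png',cv2.resize(a,None,fx=5,fy=5,interpolation=cv2.INTER_CUBIC))
E
```

```text
time: 36.9
ee_pos: [0.4576, -0.1149, 0.2187]
tcp_rot: [-180.0, 0.1, 161.3]
wrist_force: [-0.1, 0.2, 0.1]
opening: 0.0002
grasp_force: 0.0
scene cover_lip 0.72 [ 634.  -166.1   52. ]
scene cover_rear 0.9 [ 536.  -139.2   52. ]
scene slot 0.65 [ 644.  -180.8   52. ]
scene catch_place 0.58 [ 526.9 -139.6   57. ]
wrist slot 0.69 [ 648.4 -174.9   52. ]
wrist catch_place 0.97 [ 528.  -141.4   57. ]
```

View pics/s8.png

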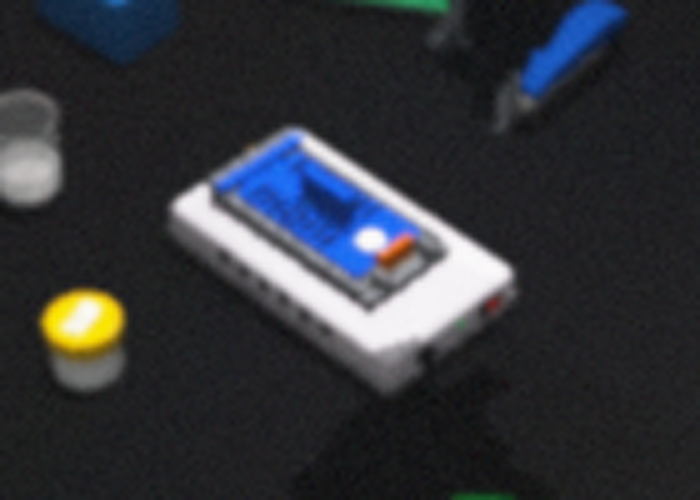

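Scene view: the cover lies flat in the bay, fin at crop (330,190), lip under the bridge at (258,165), orange catch over its rear edge at (395,250). The robot is clear of everything, so I hand the job in.

```bash
python3 -c "
from workcell import bot
print(bot.job_done())"
```

```text
the job is handed in; nothing more can be done
None
```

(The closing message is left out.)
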